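Set the long case in the drill jig

ROBOT

A 6-joint arm with a two-finger parallel gripper is mounted at the origin on the work surface. World frame = base frame: x ahead of the robot, y to its left, z up, the work surface at z = 0. Lengths are in m, angles in degrees, forces in N, time in s.
With the tool pointing down it reaches from about 0.375 to 0.9 m from the base axis. Payload 3.1 kg.
Tool frame: the origin (TCP) lies between the finger pads; the fingertips stand 19 mm ahead of it and the grasp point (between the pads) is the TCP; z points along the fingers, x is the direction in which the jaws open and shut, and the axes are right-handed (so a half turn about z gives the same grasp; the last joint's range is limited). The gripper opens to 87 mm and grips with 3 to 60 N. Pads are 19 mm wide; open, the fingers measure 117 mm over their backs; the gripper's body (75 mm by 190 mm) begins 51 mm behind the grasp point.
Start: joints at [-87.405, 30.224, 82.088, -0, 67.689, -10.227], TCP at [0.139, -0.609, 0.242] pointing down, gripper open.
Joint ranges: [-176.69, 176.69], [-43.24, 126.21], [12.49, 139.97], [-82, 262], [0, 151.66], [-163.58, 163.58]. Speed limits (degrees/s): [159.86, 159.86, 180, 180, 180, 180].

INTERFACE

Orientations are given as a 3x3 rotation matrix whose columns are the frame's x, y, z axes.
In Python, from rig import read_state, capture, camera_info, hand_in, spot_in, silhouettes gives the robot as it stands.
- The arm moves only by the shell command python3 -m jog 'ROWS'. ROWS is text: rows parted by semicolons, each of 7 numbers parted by spaces: the shift along the tool's x, y, z in m, then the turn, a rotation vector about the tool's x, y, z in degrees, then the opening, from 0 (shut) to 1 (fully open). A call has 1 to 8 rows; each row is the pose to reach, as a shift and turn from the pose commanded when the call began, along the tool's axes at that moment; what a row does not reach only later rows make up. A row lasts 1/8 s, in which the tool goes at most 62.5 mm and 10.7 degrees, less where a joint would pass 70% of its speed; a pose out of reach is approached as far as the arm can. A call with a gripper value outside its range is refused whole. The fingers move at their own pace and stop on an object; the grip force is fixed at half the most. Time passes only in rows, so rows that repeat a pose let the fingers close. It gives the time, the measured TCP pose, the force and the opening at its end, in the units of the state.
- read_state(): the state, without advancing time (a new reading comes with each control period).
- capture(name): name is "scene" or "top" or "wrist"; returns (picture, depth): 384x512x3 uint8, red, green, blue; 384x512 float32, m along the optical axis (not along the pixel's ray), 0 where there is no reading.
- camera_info(name): a dict with "vfov" (degrees; the focal length in pixels is half the picture's height over the tangent of half this angle, whatever the lens; pixels are square), "cx", "cy" (the principal point, pixels), "R" (3x3) and "t" (3): a world point X has camera coordinates R X + t; the wrist camera has in their place "tool_from_camera" (4x4, takes a point from camera to tool coordinates, whose origin is the TCP and whose axes are the tool frame's). Camera axes: x right, y down, z forward; pixel columns grow to the right and rows downward; lengths in m; the calibration is good to about 2 mm. A picture is of the moment at which its call begins: read the wrist's pose just before it. camera_info takes no time and is no camera call.
- hand_in(): hands the job in, once; it reports no verdict.
Trained networks look in the newest picture that a camera, given by its name, has taken for a name from the list of things; names that differ only in an ending like _2 or _b are one class to them, and where a whole thing is asked for, a point or a joint stands for the part that bears it (a point fixed in the world has none). Each returns a list of dicts, best first, with "score" (0 to 1); they miss things now and then, are a little off and sometimes report something else, mostly with a low value. They report only what shows in the picture. A call takes as long as a camera call.
- spot_in(label, camera): "centre" ([x, y, z] in m, in world coordinates, good to about 4 mm: the middle of the surface that is visible of it).
- silhouettes(label, camera): "region" (384x512 bool, what is visible of it).
The state is a dict: "time_s": time; "joint_positions": joint angles; "qvel": joint speeds; "tau": joint torques, N m; "position": TCP position; "tcp_rot": TCP orientation; "force": force on the tool from outside, world axes, zero at the start; "moment": the same for the moment, N m; "opening": opening from 0.0 (shut) to 1.0 (fully open).
Only numpy, scipy, OpenCV 4.12 (cv2) and the standard library are available. Lean on these libraries where they do the work, as an engineer would, in place of code of your own. Each camera call takes 0.05 s, during which the arm holds its last target.

TASK

On the electronics bench, push the long metal case across the bench, without lifting it, into the corner of the drill jig, so that its long side lies flat against the jig's rail and its end is up against the end stop. Push the sliding jaw along the rail up against the case's other end, to hold it there. Do not pick anything up, and leave the square case, the tools and the other things on the bench where they are.

Things in the scene. Friction and masses are not known exactly. Their poses are not given: they have to be found in the camera images.
- jig: Aluminium drill jig screwed to the bench: an L of two bars, 24 mm high and 20 mm thick. Origin: the L's inner corner, at bench level. The rail runs from the corner along -y (310 mm long; its working face is the plane x = 0, the case's side is at x < 0). The end stop reaches from the corner 55 mm along -x; its working face is the plane y = 0. The jig's yaw and place vary; the rail is on the side away from the robot.
- jaw (a joint): Travel (m) of the jig's sliding jaw along the rail towards the end stop (jig +y): the gap between the jaw's face and the end stop is 0.25 minus this value. It starts at 0 to 0.04; 0.138 when closed on the long case's 112 mm length. The jaw stays where it is left; it needs about 3 N to slide, plus the case's friction.
- jaw_face (a point): Middle of the jaw's face that looks to the end stop, 16 mm above the bench, 27.5 mm out from the rail's face. The jaw is a dark steel block reaching 55 mm out from the rail (jig -x), 24 mm thick along the rail, its top 30.5 mm above the bench; its back, to be pushed, is the flat face 24 mm behind this point (jig -y). Axes as the jig's.
- long_case: Loose aluminium case, a closed box 60 mm (own x) by 112 mm (own y) by 32 mm high, 0.2 to 0.35 kg. Origin: centre of its underside. It starts lying on the bench on the robot's side of the rail, its long side turned by up to about 0.35 rad from the rail.
- square_case: Bystander: loose aluminium case 66 x 66 x 30 mm, origin at the centre of its underside.
- solder_spool: Bystander: solder spool standing on its flange, 60 mm in diameter, 44 mm high, origin at the centre of its underside.
- screwdriver: Bystander: screwdriver 150 mm long, lying along its own x behind the rail.
- circuit_board: Bystander: bare circuit board 90 (own x) x 55 x 4 mm, origin at the centre of its underside.
- flux_jar: Bystander: small white jar 40 mm in diameter, 45 mm high, origin at the centre of its underside.
- pliers: Bystander: yellow-handled pliers about 120 mm long, 13 mm high, lying along own x, origin at the pivot.

How it is judged:
By the outcome, as a careful person would: the job done as asked, in the order asked, and still so for the second after the job is handed in, with the robot touching nothing.
It also fails if it takes over 48 s, if anything falls off the work surface, if the arm or the gripper's body presses on something with over 40 N, if the wrist force passes 120 N, or if a joint passes its speed limit or range.

## Working session

There is one attempt and no reset: what is moved stays moved. The work goes in short steps, Python scripts to look and compute and a shell command to move; the robot and the scene stay as the last step left them, time stands still between calls to the robot, and variables do not carry over. Pictures are saved under pics/ and viewed, and the job is handed in when it is done.

```bash
ls; mkdir -p pics
python3 - <<'E'
from rig import *
import cv2, numpy as np
s=read_state(); print({k:np.round(v,3).tolist() for k,v in s.items()})
for c in ("top","scene"):
    p,d=capture(c); cv2.imwrite(f"pics/{c}0.png",p[:,:,::-1]); np.save(f"{c}0.npy",d)
    print(c,camera_info(c))
    for l in ("jig","jaw","long_case","square_case","solder_spool","screwdriver","circuit_board","flux_jar","pliers"):
        r=spot_in(l,c); print(l,[(np.round(q["centre"],3).tolist(),round(q["score"],2)) for q in r[:2]])
print(read_state()["time_s"])
E
```

```text
pics
{'time_s': 0.0, 'joint_positions': [-87.404, 30.28, 82.157, 0.002, 67.688, -10.227], 'qvel': [0.05, 0.054, 0.07, -0.028, 0.01, 0.016], 'tau': [0.0, -44.005, -17.659, 0.063, 0.058, -0.0], 'position': [0.139, -0.609, 0.241], 'tcp_rot': [[0.222, -0.975, -0.0], [-0.975, -0.222, 0.002], [-0.002, -0.0, -1.0]], 'force': [0.836, 0.193, -0.296], 'moment': [0.054, -0.03, 0.043], 'opening': 0.999}
top {'vfov': 46.68700652014839, 'cx': 255.69976690590528, 'cy': 194.45841949232775, 'R': array([[ 0.00809322, -0.99984028, -0.01593462],
       [-0.98536565, -0.0052608 , -0.17037271],
       [ 0.17026167,  0.01708029, -0.98525084]]), 't': array([0.00829097, 0.56932129, 0.94609364])}
jig [([0.646, -0.057, 0.023], 0.95)]
jaw []
long_case [([0.522, 0.014, 0.033], 0.93)]
square_case [([0.574, 0.231, 0.031], 0.56), ([0.611, -0.298, 0.044], 0.46)]
solder_spool [([0.717, 0.033, 0.046], 0.7)]
screwdriver [([0.714, -0.156, 0.023], 0.8)]
circuit_board [([0.446, -0.246, 0.005], 0.62)]
flux_jar [([0.61, -0.298, 0.043], 0.57)]
pliers [([0.711, 0.169, 0.007], 0.92)]
scene {'vfov': 48.40889448877563, 'cx': 257.07552567402263, 'cy': 197.47322770675376, 'R': array([[-0.65941769,  0.7517703 , -0.00311804],
       [ 0.59277769,  0.517397  , -0.61718308],
       [-0.46236664, -0.40882975, -0.7868134 ]]), 't': array([ 0.36679507, -0.33060974,  1.34280735])}
jig [([0.649, -0.03, 0.021], 0.89), ([0.622, -0.291, 0.036], 0.46)]
jaw []
long_case [([0.535, 0.024, 0.034], 0.75), ([0.717, -0.149, 0.022], 0.62)]
square_case [([0.586, 0.236, 0.029], 0.83)]
solder_spool [([0.728, 0.042, 0.04], 0.83)]
screwdriver [([0.717, -0.146, 0.024], 0.77)]
circuit_board [([0.454, -0.243, 0.01], 0.69)]
flux_jar [([0.619, -0.293, 0.038], 0.73)]
pliers [([0.712, 0.173, 0.011], 0.64)]
1.0
```

View pics/top0.png

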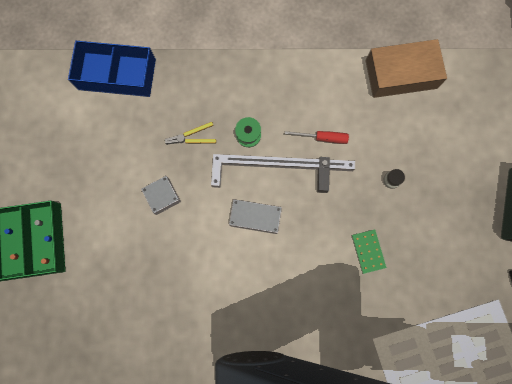

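View pics/scene0.png

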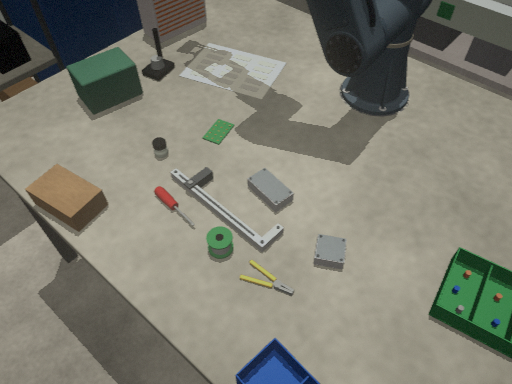

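```bash
cat > h.py <<'E'
from rig import *
import cv2, numpy as np
def cam(c,st=None):
    i=camera_info(c); f=192/np.tan(np.radians(i["vfov"]/2))
    if "R" in i: R,t=np.array(i["R"]),np.array(i["t"])
    else:
        T=np.array(i["tool_from_camera"]); Rw=np.array(st["tcp_rot"]); 
        Rwc=Rw@T[:3,:3]; o=Rw@T[:3,3]+np.array(st["position"]); R=Rwc.T; t=-R@o
    return f,i["cx"],i["cy"],R,t
def toplane(uv,z,C):
    f,cx,cy,R,t=C; uv=np.atleast_2d(uv).astype(float)
    r=np.c_[(uv[:,0]-cx)/f,(uv[:,1]-cy)/f,np.ones(len(uv))]@R
    o=-R.T@t; z=np.broadcast_to(z,len(uv))
    return o+r*((z-o[2])/r[:,2])[:,None]
def proj(X,C):
    f,cx,cy,R,t=C; p=np.atleast_2d(X)@R.T+t
    return np.c_[f*p[:,0]/p[:,2]+cx,f*p[:,1]/p[:,2]+cy]
def cloud(d,C):
    f,cx,cy,R,t=C; v,u=np.indices(d.shape)
    p=np.stack([(u-cx)/f*d,(v-cy)/f*d,d],-1)
    return (p-t)@R
def rect(m,z,C):
    v,u=np.nonzero(m); P=toplane(np.c_[u,v],z,C)[:,:2]
    return cv2.minAreaRect((P*1000).astype(np.float32))
E
python3 - <<'E'
from h import *
C=cam("top"); p,d=capture("top"); X=cloud(d,C)
import pickle
for l,z in (("long_case",.032),("jig",.024),("square_case",.03)):
    r=silhouettes(l,"top")[0]; m=r["region"]; print(l,r["score"],m.sum())
    P=X[m]; print(np.round(np.percentile(P[:,2],[5,50,95]),3))
    mt=m&(abs(X[...,2]-z)<.008)
    print("top px",mt.sum(),rect(mt,z,C), cv2.boxPoints(rect(mt,z,C)).round(0).tolist())
    np.save(f"m_{l}.npy",m)
r=silhouettes("jaw","top"); print([(q["score"],q["region"].sum()) for q in r])
r=silhouettes("jaw_face","top"); print([(q["score"],q["region"].sum()) for q in r])
# coarse from eyeball px
for n,uv,z in (("inner corner",(221,164),.024),("stop end",(217,186),.024),("rail end",(355,165),.024)):
    print(n,toplane(uv,z,C))
crop=cv2.resize(p[130:260,130:380],None,fx=3.2,fy=3.2,interpolation=cv2.INTER_CUBIC); cv2.imwrite("pics/crop1.png",crop[:,:,::-1])
E
```

```text
long_case 0.79 1400
[0.015 0.032 0.035]
top px 1309 ((523.6507568359375, 14.068180084228516), (111.68492126464844, 60.1104621887207), 80.90776062011719) [[485.0, -36.0], [545.0, -46.0], [562.0, 64.0], [503.0, 74.0]]
jig 0.7 1984
[0.008 0.024 0.031]
top px 1689 ((624.9356079101562, -48.85441589355469), (329.6197814941406, 80.7725601196289), 88.56636810302734) [[580.0, -213.0], [661.0, -215.0], [669.0, 115.0], [589.0, 117.0]]
square_case 0.79 893
[0.015 0.03  0.033]
top px 823 ((571.4469604492188, 232.440185546875), (67.76864624023438, 66.05534362792969), 28.710052490234375) [[526.0, 245.0], [558.0, 187.0], [617.0, 220.0], [585.0, 278.0]]
[(0.69, np.int64(462))]
[(0.61, np.int64(328))]
inner corner [[0.64495875 0.09378085 0.024     ]]
stop end [[0.59286265 0.10189645 0.024     ]]
rail end [[ 0.64388836 -0.21645172  0.024     ]]
```

View pics/crop1.png

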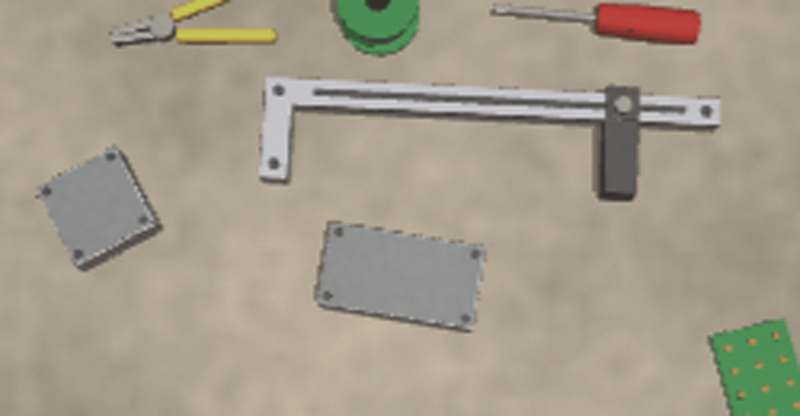

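```bash
cat >> h.py <<'E'
from scipy.optimize import minimize
L=np.array([[20,20],[20,-310],[0,-310],[0,0],[-55,0],[-55,20]])/1000.
def box(a,b): return np.array([[a,b],[-a,b],[-a,-b],[a,-b]])/2
def place(poly,q):
    c,s=np.cos(q[2]),np.sin(q[2]); return poly@np.array([[c,s],[-s,c]])+q[:2]
def fit(poly,z,m,C,q0,ign=None):
    """fit planar top-face polygon at height z to mask m; ign = pixels to ignore"""
    S=4; M=cv2.GaussianBlur(m.astype(np.float32),(0,0),1.0)
    w=np.ones(m.shape,np.float32) if ign is None else 1-cv2.dilate(ign.astype(np.uint8),np.ones((5,5))).astype(np.float32)
    def cost(dq):
        q=np.array(q0)+np.array(dq)*[.01,.01,.05]
        P=place(poly,q); uv=proj(np.c_[P,np.full(len(P),z)],C)
        I=np.zeros((m.shape[0]*S,m.shape[1]*S),np.uint8)
        cv2.fillPoly(I,[np.round(((uv+.5)*S-.5)*16).astype(np.int32)],255,shift=4)
        I=cv2.GaussianBlur(cv2.resize(I,m.shape[::-1],interpolation=cv2.INTER_AREA).astype(np.float32)/255,(0,0),1.0)
        return float((((I-M)**2)*w).sum())
    best=None
    for s in (1,.4):
        x0=np.zeros(3) if best is None else best.x
        best=minimize(cost,x0,method="Nelder-Mead",options=dict(initial_simplex=x0+s*np.array([[0,0,0],[1,0,0],[0,1,0],[0,0,1]]),xatol=1e-3,fatol=1e-3,maxiter=200))
    return np.array(q0)+best.x*[.01,.01,.05],best.fun
def tojig(p,J):
    c,s=np.cos(J[2]),np.sin(J[2]); return (np.atleast_2d(p)[:,:2]-J[:2])@np.array([[c,-s],[s,c]])
E
python3 - <<'E'
from h import *
C=cam("top"); d=np.load("top0.npy"); X=cloud(d,C); z=X[...,2]
mj=np.load("m_jig.npy"); 
jw=silhouettes("jaw","top")[0]["region"]
print("jaw px",np.argwhere(jw).min(0),np.argwhere(jw).max(0))
ign=mj&(z>.0285); n,lab,st,_=cv2.connectedComponentsWithStats(ign.astype(np.uint8)); print(st[1:].tolist())
for zl in (.016,.018,.020):
    m=mj&(z>zl); print("jig",zl,m.sum(),fit(L,.024,m,C,[.645,.094,-.04],jw if jw.sum()<700 else ign))
mc=np.load("m_long_case.npy")
for zl in (.02,.024,.028):
    print("case",zl,fit(box(.06,.112)*1,.032,mc&(z>zl),C,[.5237,.014,-.158]))
ms=np.load("m_square_case.npy"); print("sq",fit(box(.066,.066),.03,ms&(z>.022),C,[.571,.232,.5]))
np.save("m_jaw.npy",jw)
print(rect(jw&(z>.026),.0305,C),cv2.boxPoints(rect(jw&(z>.026),.0305,C)).tolist())
E
```

```text
jaw px [156 316] [193 329]
[[249, 157, 1, 1, 1], [318, 157, 12, 34, 293], [276, 159, 1, 1, 1], [281, 158, 1, 1, 1], [289, 158, 1, 1, 1], [237, 160, 1, 1, 1], [264, 160, 1, 1, 1], [274, 160, 1, 1, 1], [220, 162, 1, 1, 1], [236, 162, 1, 1, 1], [263, 163, 1, 1, 1], [300, 162, 1, 1, 1], [335, 162, 1, 1, 1], [351, 163, 1, 1, 1], [216, 169, 1, 1, 1], [214, 174, 1, 1, 1], [211, 179, 1, 1, 1]]
jig 0.016 1758 (array([ 0.64805415,  0.09486025, -0.04412067]), np.float64(8.340012550354004))
jig 0.018 1729 (array([ 0.64845726,  0.09477724, -0.0461059 ]), np.float64(6.7478346824646))
jig 0.02 1678 (array([ 0.64876243,  0.09502371, -0.04625646]), np.float64(7.917460918426514))
case 0.02 (array([ 0.52337512,  0.01421671, -0.15421984]), np.float64(1.875815510749817))
case 0.024 (array([ 0.52366295,  0.0140582 , -0.15589811]), np.float64(2.158552885055542))
case 0.028 (array([ 0.52377358,  0.0139902 , -0.15413002]), np.float64(3.5297064781188965))
sq (array([0.57157118, 0.23246228, 0.5054864 ]), np.float64(1.281991958618164))
((622.2509765625, -142.50112915039062), (25.254629135131836, 78.01270294189453), 88.85967254638672) [[583.0010375976562, -154.34967041015625], [660.9983520507812, -155.9022216796875], [661.5009155273438, -130.652587890625], [583.5036010742188, -129.10003662109375]]
```

```bash
python3 -m jog '-0.54 -0.446 0 0 0 15.4 0.6;-0.54 -0.446 0 0 0 15.4 0.6;-0.54 -0.446 0 0 0 15.4 0.6;-0.54 -0.446 0 0 0 15.4 0.6;-0.54 -0.446 0 0 0 15.4 0.6;-0.54 -0.446 0 0 0 15.4 0.6;-0.54 -0.446 0 0 0 15.4 0.6;-0.54 -0.446 0 0 0 15.4 0.6'
```

```text
time_s: 2.35
position: [0.3645, -0.1613, 0.242]
tcp_rot: [[-0.046, -0.999, 0.001], [-0.999, 0.046, -0.001], [0.001, -0.001, -1.0]]
force: [1.0, -0.5, -0.3]
opening: 0.6
```

```bash
python3 -m jog '-0.06 -0.027 0 0 0 0 0.6;-0.12 -0.054 0 0 0 0 0.6;-0.182 -0.082 0 0 0 0 0.6;-0.182 -0.082 0 0 0 0 0.6;-0.182 -0.082 0 0 0 0 0.6;-0.182 -0.082 0 0 0 0 0.6'
python3 - <<'E'
from h import *
s=read_state(); p,d=capture("wrist"); cv2.imwrite("pics/w1.png",p[:,:,::-1]); C=cam("wrist",s); print(np.round(s["position"],4))
print(camera_info("wrist"))
X=cloud(d,C)
for l,z,q0 in (("long_case",.032,[.5236,.014,-.155]),("jig",.024,[.648,.095,-.0455])):
    r=silhouettes(l,"wrist")
    if not r: print(l,"none");continue
    m=r[0]["region"]; print(l,r[0]["score"],m.sum(),np.percentile(X[m][:,2],[10,50,90]))
    if l=="long_case": print(fit(box(.06,.112),z,m&(X[...,2]>z-.006),C,q0))
    ctr=proj([[q0[0],q0[1],z]],C); print(ctr)
E
```

```text
time_s: 3.1
position: [0.4531, 0.0141, 0.2415]
tcp_rot: [[-0.047, -0.999, -0.001], [-0.999, 0.047, -0.0], [0.0, 0.001, -1.0]]
force: [0.5, -0.6, -0.1]
opening: 0.596
[0.4531 0.0141 0.2415]
{'vfov': 71.53244815831732, 'cx': 256.5805708412592, 'cy': 192.07971384167962, 'tool_from_camera': array([[ 9.99999740e-01, -1.55663760e-04, -7.03664581e-04,
        -4.38904194e-04],
       [ 3.36384757e-04,  9.64325225e-01,  2.64720130e-01,
        -7.25028767e-02],
       [ 6.37354175e-04, -2.64720298e-01,  9.64325027e-01,
        -1.42406631e-01],
       [ 0.00000000e+00,  0.00000000e+00,  0.00000000e+00,
         1.00000000e+00]])}
long_case 0.78 4258 [0.03074192 0.03186166 0.03287456]
(array([ 0.524928  ,  0.01504849, -0.15660805]), np.float64(19.167312622070312))
[[254.52673392 120.50282952]]
jig 0.67 7828 [0.01032898 0.02354366 0.02977145]
[[181.08991881  15.10130337]]
```

View pics/w1.png

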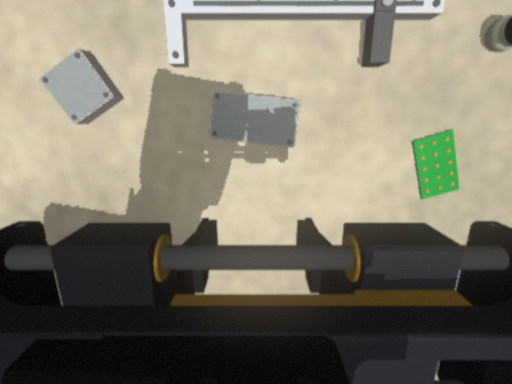

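```bash
python3 -m jog '0 0 0.06 0 0 0 0.6;0 0 0.12 0 0 0 0.6;0 0 0.18 0 0 0 0.6;0 0 0.213 0 0 0 0.6;0 0 0.213 0 0 0 0.6;0 0 0.213 0 0 0 0.6'
python3 - <<'E'
from h import *
s=read_state(); print(s["force"]); p,d=capture("scene"); cv2.imwrite("pics/s1.png",cv2.resize(p[100:280,150:400],None,fx=3,fy=3)[:,:,::-1])
E
```

```text
time_s: 4.0
position: [0.4544, 0.0146, 0.0295]
tcp_rot: [[-0.046, -0.999, 0.001], [-0.999, 0.046, -0.0], [0.0, -0.001, -1.0]]
force: [0.2, 0.1, -0.4]
opening: 0.599
[ 0.19919205  0.10503836 -0.41358153]
```

View pics/s1.png

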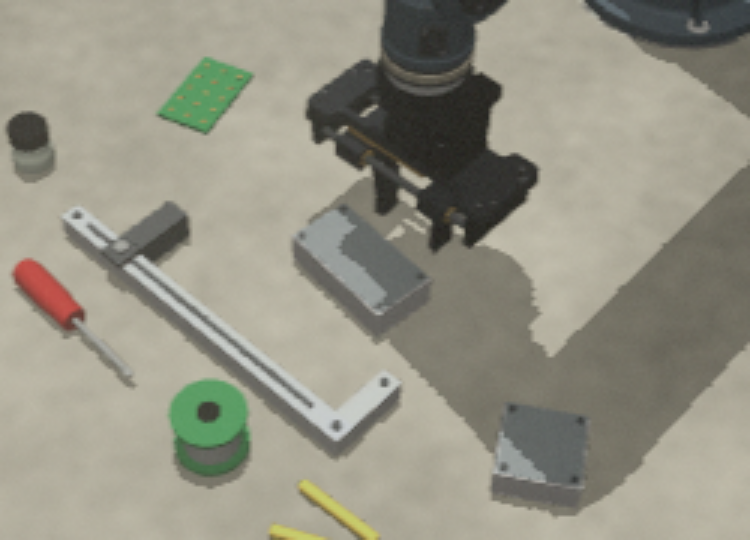

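```bash
python3 -m jog '0 -0.02 0 0 0 0 0.6;0 -0.03 0 0 0 0 0.6;0 -0.04 0 0 0 0 0.6;0 -0.05 0 0 0 0 0.6;0 -0.06 0 0 0 0 0.6;0 -0.07 0 0 0 0 0.6;0 -0.08 0 0 0 0 0.6;0 -0.09 0 0 0 0 0.6'
python3 - <<'E'
from h import *
s=read_state(); J=np.array([.648,.095,-.0455]); print(tojig(s["position"],J),s["force"]); p,d=capture("top"); cv2.imwrite("pics/t1.png",cv2.resize(p[120:270,130:380],None,fx=3,fy=3)[:,:,::-1])
E
```

```text
time_s: 5.05
position: [0.5443, 0.0112, 0.0284]
tcp_rot: [[-0.045, -0.999, -0.0], [-0.999, 0.045, 0.0], [-0.0, 0.0, -1.0]]
force: [-2.3, 0.5, 0.5]
opening: 0.599
[[-0.0997758  -0.08838987]] [-2.28036197  0.51984077  0.52011219]
```

View pics/t1.png

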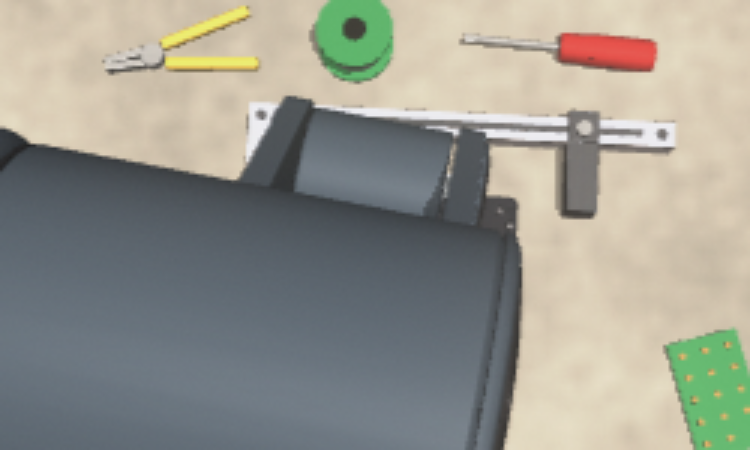

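```bash
python3 -m jog '0 -0.008 0 0 0 0 0.6;0 -0.014 0 0 0 0 0.6;0 -0.019 0 0 0 0 0.6;0 -0.023 0 0 0 0 0.6;0 -0.025 0 0 0 0 0.6'
python3 - <<'E'
from h import *
s=read_state(); J=np.array([.648,.095,-.0455]); print(tojig(s["position"],J),s["force"]); p,d=capture("wrist"); cv2.imwrite("pics/w2.png",p[:,:,::-1]);p,d=capture("scene"); cv2.imwrite("pics/s2.png",cv2.resize(p[100:280,150:400],None,fx=3,fy=3)[:,:,::-1])
E
```

```text
time_s: 5.72
position: [0.5689, 0.0101, 0.0285]
tcp_rot: [[-0.045, -0.999, 0.0], [-0.999, 0.045, -0.0], [0.0, -0.0, -1.0]]
force: [-1.3, 0.5, 0.6]
opening: 0.597
[[-0.07516279 -0.08841968]] [-1.32595107  0.54403827  0.55514188]
```

View pics/w2.png

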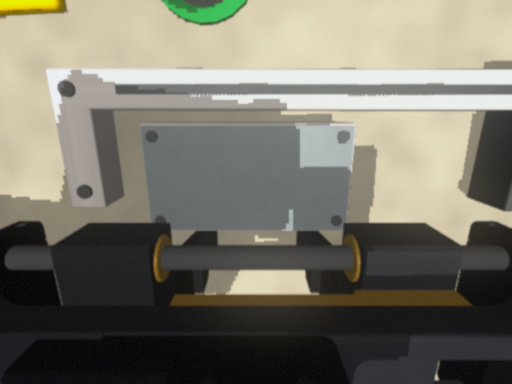

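View pics/s2.png

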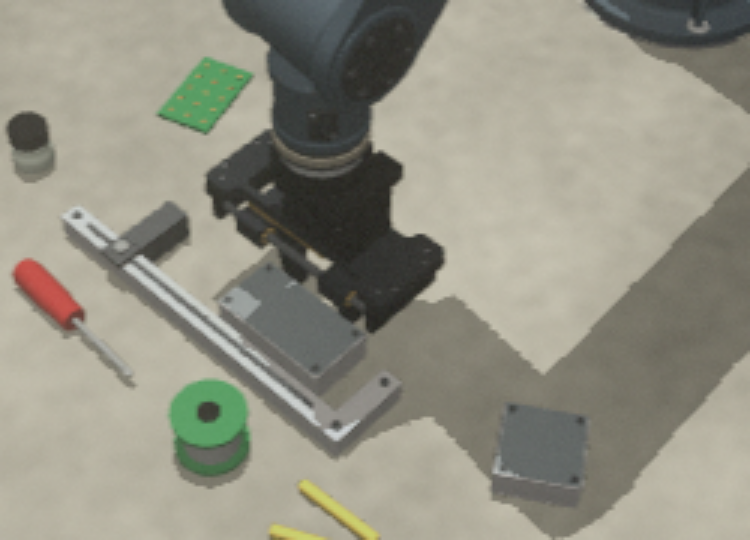

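Run:
```python
from h import *
s=read_state(); p,d=capture("wrist"); C=cam("wrist",s); X=cloud(d,C); z=X[...,2]
m=silhouettes("long_case","wrist")[0]["region"]; 
print(fit(box(.06,.112),.032,m&(z>.028),C,[.605,.03,-.0455]))
# pixel points: rail inner top edge / stop inner top edge / case edges
P=lambda u,v,h: toplane([(u,v)],h,C)[0].round(4)
print("pix: case TL",P(142,124,.032),"TR",P(353,123,.032),"BL",P(152,229,.032))
print("rail inner edge",P(115,109,.024),P(480,109,.024),"stop end",P(75,206,.024),P(100,206,.024))
```

```text
(array([ 0.61050437,  0.01351819, -0.04913868]), np.float64(626.2391967773438))
pix: case TL [0.6417 0.0653 0.032 ] TR [ 0.6373 -0.0412  0.032 ] BL [0.5845 0.0688 0.032 ]
rail inner edge [0.6499 0.0817 0.024 ] [ 0.6412 -0.1105  0.024 ] stop end [0.5976 0.1149 0.024 ] [0.5969 0.1004 0.024 ]
```

```bash
python3 -m jog '0 -0.002 0 0 0 0 0.6;0 -0.004 0 0 0 0 0.6;0 -0.005 0 0 0 0 0.6;0 -0.005 0 0 0 0 0.6'; python3 -m jog '0 -0.0015 0 0 0 0 0.6;0 -0.0015 0 0 0 0 0.6'
```

```text
time_s: 6.42
position: [0.5737, 0.01, 0.0286]
tcp_rot: [[-0.045, -0.999, 0.0], [-0.999, 0.045, 0.0], [-0.0, -0.0, -1.0]]
force: [-2.1, -0.1, 2.2]
opening: 0.601
time_s: 6.68
position: [0.5753, 0.0099, 0.0285]
tcp_rot: [[-0.045, -0.999, 0.0], [-0.999, 0.045, 0.0], [-0.0, -0.0, -1.0]]
force: [-1.0, 0.6, 0.7]
opening: 0.601
```

```bash
python3 -m jog '0 -0.001 0 0 0 0 0.6;0 -0.001 0 0 0 0 0.6'; python3 -m jog '0 -0.001 0 0 0 0 0.6;0 -0.001 0 0 0 0 0.6'
```

```text
time_s: 6.92
position: [0.5754, 0.0099, 0.0285]
tcp_rot: [[-0.045, -0.999, -0.002], [-0.999, 0.045, 0.0], [-0.0, 0.002, -1.0]]
force: [-4.0, 0.2, 3.6]
opening: 0.598
time_s: 7.18
position: [0.5754, 0.0099, 0.0285]
tcp_rot: [[-0.045, -0.999, -0.004], [-0.999, 0.045, 0.0], [-0.0, 0.004, -1.0]]
force: [-6.8, 0.2, 4.0]
opening: 0.599
```

Run:
```python
from h import *
p,d=capture("wrist"); cv2.imwrite("pics/w3.png",p[:,:,::-1])
```

```text
(no output)
```

View pics/w3.png

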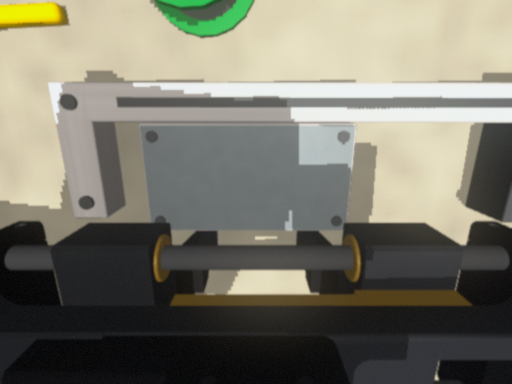

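```bash
python3 -m jog '0 0.02 0 0 0 0 0.6;0 0.02 0 0 0 0 0.6;0 0.02 -0.055 0 0 0 0.3;0.047 -0.01 -0.055 0 0 0 0;0.094 -0.037 -0.055 0 0 0 0;0.094 -0.037 -0.055 0 0 0 0;0.094 -0.037 -0.055 0 0 0 0'
python3 - <<'E'
from h import *
s=read_state(); J=np.array([.6485,.0953,-.0455]); print(tojig(s["position"],J),s["force"]); p,d=capture("wrist"); cv2.imwrite("pics/w4.png",p[:,:,::-1])
C=cam("wrist",s); X=cloud(d,C)
p,d=capture("scene"); cv2.imwrite("pics/s4.png",cv2.resize(p[100:280,150:400],None,fx=3,fy=3)[:,:,::-1])
E
```

```text
time_s: 8.1
position: [0.6104, -0.0861, 0.0834]
tcp_rot: [[-0.046, -0.999, 0.001], [-0.999, 0.046, 0.0], [-0.0, -0.001, -1.0]]
force: [0.0, 0.1, 0.1]
opening: 0.111
[[-0.02977595 -0.18289931]] [0.01715126 0.10014367 0.05488934]
```

View pics/w4.png

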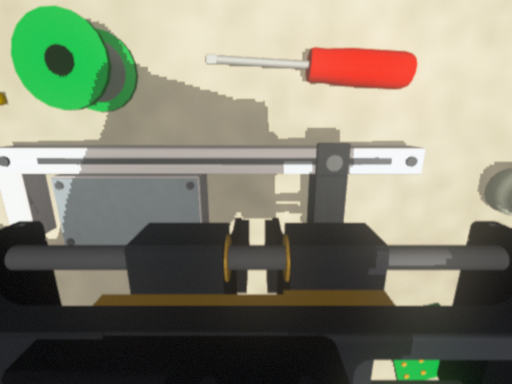

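View pics/s4.png

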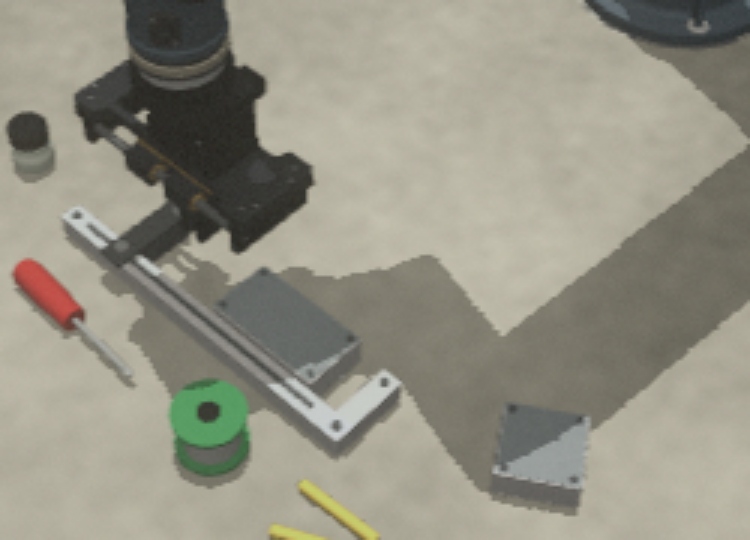

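Run:
```python
from h import *
s=read_state(); C=cam("wrist",s); J=np.array([.6485,.0953,-.0455])
for n,u,v,h in (("case TR",201,175,.032),("case TR low",207,230,.0),("case TL",53,175,.032),("jaw L",316,175,.0305),("jaw R",347,175,.0305),("rail inner",250,172,.024),("stop inner",22,174,.024),("rail end",423,172,.024)):
    print(n,tojig(toplane([(u,v)],h,C),J).round(4))
```

```text
case TR [[ 0.0015 -0.1399]]
case TR low [[-0.0563 -0.1357]]
case TL [[ 0.0014 -0.0302]]
jaw L [[ 0.0013 -0.2254]]
jaw R [[ 0.0014 -0.2485]]
rail inner [[ 0.0023 -0.176 ]]
stop inner [[ 0.0005 -0.0002]]
rail end [[ 0.0024 -0.3088]]
```

```bash
python3 -m jog '0 0 0.03 0 0 0 0;0 0 0.055 0 0 0 0;0 0 0.055 0 0 0 0;-0.015 0 0.055 0 0 0 0;-0.024 0 0.055 0 0 0 0;-0.03 0 0.055 0 0 0 0;-0.036 0 0.055 0 0 0 0;-0.042 0 0.055 0 0 0 0';  python3 -m jog '-0.004 0 0 0 0 0 0;-0.007 0 0 0 0 0 0;-0.009 0 0 0 0 0 0;-0.009 0 0 0 0 0 0'
python3 - <<'E'
from h import *
s=read_state(); J=np.array([.6485,.0953,-.0455]); print(tojig(s["position"],J),s["force"]); p,d=capture("wrist"); cv2.imwrite("pics/w5.png",p[:,:,::-1])
E
```

```text
time_s: 9.2
position: [0.6122, -0.0444, 0.0292]
tcp_rot: [[-0.044, -0.999, 0.001], [-0.999, 0.044, -0.002], [0.001, -0.001, -1.0]]
force: [-1.1, -4.4, 3.0]
opening: 0.004
time_s: 9.7
position: [0.6126, -0.0356, 0.0292]
tcp_rot: [[-0.045, -0.999, 0.001], [-0.999, 0.045, -0.001], [0.001, -0.001, -1.0]]
force: [-1.5, -4.3, 5.7]
opening: 0.004
[[-0.02992632 -0.13237142]] [-1.49627372 -4.26183523  5.72556024]
```

View pics/w5.png

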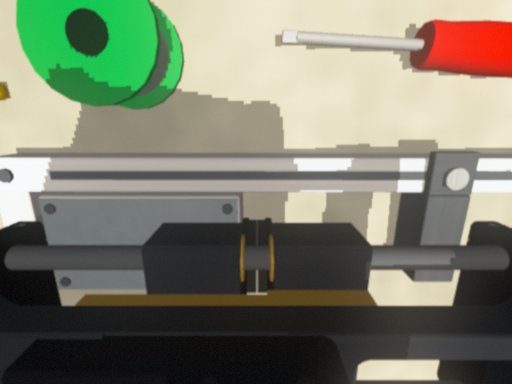

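Run:
```python
from h import *
s=read_state(); C=cam("wrist",s); J=np.array([.6485,.0953,-.0455])
for n,u,v,h in (("case TR",241,195,.032),("case TL",40,195,.032),("jaw L",427,195,.0305),("rail inner",250,192,.024),("stop inner",33,192,.024)):
    print(n,tojig(toplane([(u,v)],h,C),J).round(4))
p,d=capture("wrist"); cv2.imwrite("pics/w5c.png",cv2.resize(p[140:310,0:260],None,fx=3,fy=3,interpolation=cv2.INTER_CUBIC)[:,:,::-1])
p,d=capture("scene"); cv2.imwrite("pics/s5.png",cv2.resize(p[150:270,200:340],None,fx=4,fy=4,interpolation=cv2.INTER_CUBIC)[:,:,::-1])
```

```text
case TR [[ 0.0026 -0.1234]]
case TL [[ 0.0026 -0.0139]]
jaw L [[ 0.0022 -0.2257]]
rail inner [[ 0.0021 -0.1281]]
stop inner [[ 0.0021 -0.0035]]
```

View pics/w5c.png

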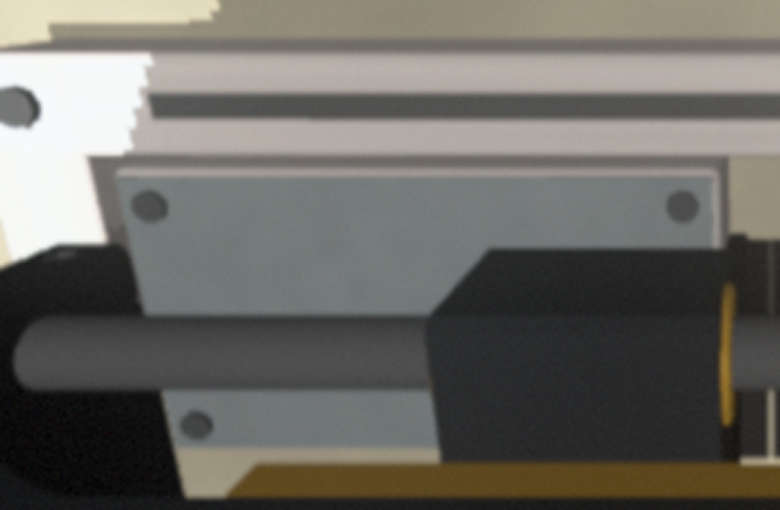

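View pics/s5.png

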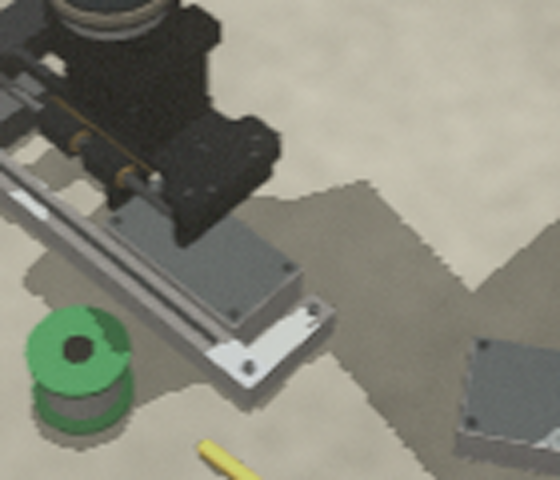

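```bash
python3 -m jog '-0.003 0 0 0 0 0 0;-0.006 0 0 0 0 0 0;-0.008 0 0 0 0 0 0;-0.009 0 0 0 0 0 0'; python3 -m jog '-0.001 0 0 0 0 0 0;-0.0015 0 0 0 0 0 0';  python3 -m jog '-0.001 0 0 0 0 0 0;-0.0015 0 0 0 0 0 0'
```

```text
time_s: 10.35
position: [0.613, -0.0269, 0.0292]
tcp_rot: [[-0.045, -0.999, 0.001], [-0.999, 0.045, -0.001], [0.001, -0.001, -1.0]]
force: [-1.9, -5.6, 5.0]
opening: 0.003
time_s: 10.6
position: [0.6131, -0.0254, 0.0292]
tcp_rot: [[-0.045, -0.999, 0.001], [-0.999, 0.045, -0.001], [0.001, -0.001, -1.0]]
force: [-1.7, -4.5, 4.8]
opening: 0.002
time_s: 10.85
position: [0.6131, -0.0248, 0.0292]
tcp_rot: [[-0.044, -0.999, 0.001], [-0.999, 0.044, -0.003], [0.003, -0.001, -1.0]]
force: [-2.4, -9.5, 5.6]
opening: 0.008
```

```bash
python3 -m jog '-0.001 0 0 0 0 0 0;-0.001 0 0 0 0 0 0'
python3 - <<'E'
from h import *
p,d=capture("wrist"); cv2.imwrite("pics/w6c.png",cv2.resize(p[140:310,0:260],None,fx=3,fy=3,interpolation=cv2.INTER_CUBIC)[:,:,::-1])
E
```

```text
time_s: 11.1
position: [0.6131, -0.0247, 0.0292]
tcp_rot: [[-0.044, -0.999, 0.001], [-0.999, 0.044, -0.004], [0.004, -0.001, -1.0]]
force: [-3.2, -11.6, 5.7]
opening: 0.006
```

View pics/w6c.png

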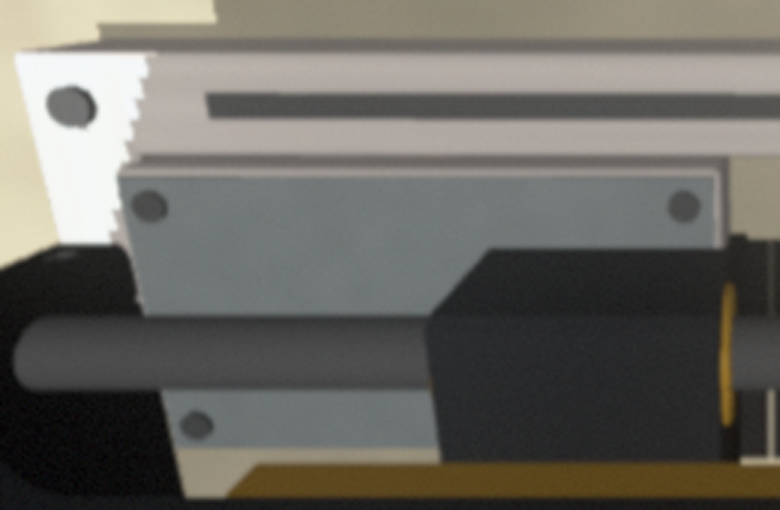

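```bash
python3 -m jog '0.012 0 0 0 0 0 0;0.015 0 0 0 0 0 0;0.02 0 -0.045 0 0 0 0;0.07 0 -0.045 0 0 0 0;0.12 0 -0.045 0 0 0 0;0.16 0 -0.045 0 0 0 0;0.16 0 -0.045 0 0 0 0;0.16 0 -0.045 0 0 0 0'
python3 - <<'E'
from h import *
s=read_state(); J=np.array([.6485,.0953,-.0455]); print(tojig(s["position"],J),s["force"]); p,d=capture("wrist"); cv2.imwrite("pics/w7.png",p[:,:,::-1])
p,d=capture("top"); cv2.imwrite("pics/t7.png",cv2.resize(p[120:270,130:380],None,fx=3,fy=3)[:,:,::-1])
E
```

```text
time_s: 12.15
position: [0.605, -0.1807, 0.073]
tcp_rot: [[-0.045, -0.999, -0.001], [-0.999, 0.045, 0.002], [-0.002, 0.001, -1.0]]
force: [-0.6, -1.0, -1.2]
opening: 0.005
[[-0.03092314 -0.27773046]] [-0.60876897 -0.97269121 -1.15822387]
```

View pics/w7.png

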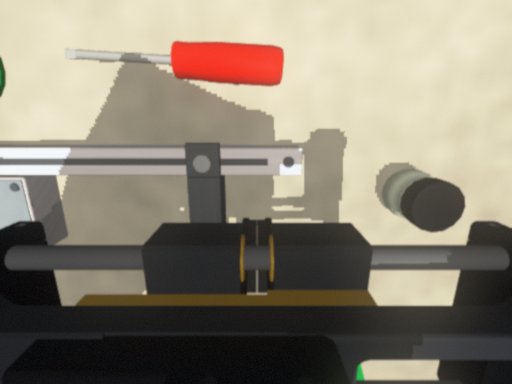

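View pics/t7.png

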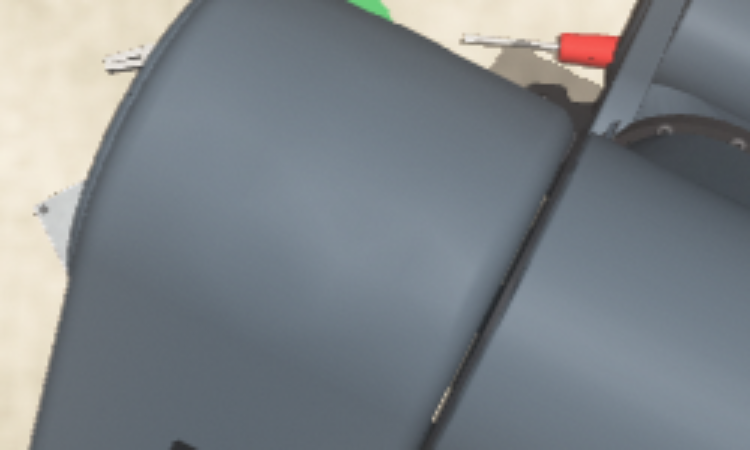

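```bash
python3 -m jog '0 0 0.03 0 0 0 0;0 0 0.045 0 0 0 0;0 0 0.045 0 0 0 0;-0.01 0 0.045 0 0 0 0;-0.017 0 0.045 0 0 0 0;-0.024 0 0.045 0 0 0 0;-0.032 0 0.045 0 0 0 0;-0.042 0 0.045 0 0 0 0';  python3 -m jog '-0.01 0 0 0 0 0 0;-0.02 0 0 0 0 0 0;-0.03 0 0 0 0 0 0;-0.04 0 0 0 0 0 0;-0.05 0 0 0 0 0 0;-0.06 0 0 0 0 0 0;-0.066 0 0 0 0 0 0;-0.07 0 0 0 0 0 0'
python3 - <<'E'
from h import *
s=read_state(); J=np.array([.6485,.0953,-.0455]); print(tojig(s["position"],J),s["force"]); p,d=capture("wrist"); cv2.imwrite("pics/w8.png",p[:,:,::-1])
E
```

```text
time_s: 13.25
position: [0.608, -0.14, 0.0293]
tcp_rot: [[-0.045, -0.999, 0.001], [-0.999, 0.045, -0.001], [0.001, -0.001, -1.0]]
force: [-0.5, -3.9, 3.4]
opening: 0.005
time_s: 14.25
position: [0.6109, -0.0694, 0.0285]
tcp_rot: [[-0.045, -0.999, 0.001], [-0.999, 0.045, -0.0], [0.0, -0.001, -1.0]]
force: [2.1, -3.7, 3.4]
opening: 0.004
[[-0.03006142 -0.16624356]] [ 2.06994009 -3.72561288  3.39513371]
```

View pics/w8.png

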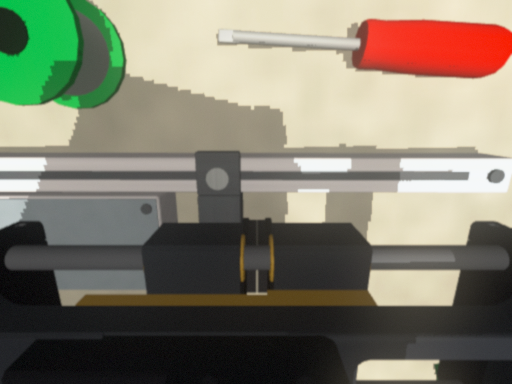

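```bash
python3 -m jog '-0.006 0 0 0 0 0 0;-0.011 0 0 0 0 0 0;-0.015 0 0 0 0 0 0;-0.018 0 0 0 0 0 0;-0.018 0 0 0 0 0 0'; python3 -m jog '-0.0015 0 0 0 0 0 0;-0.0015 0 0 0 0 0 0';  python3 -m jog '-0.0015 0 0 0 0 0 0;-0.0015 0 0 0 0 0 0'
```

```text
time_s: 14.92
position: [0.6109, -0.0512, 0.0283]
tcp_rot: [[-0.045, -0.999, -0.001], [-0.999, 0.045, 0.001], [-0.001, 0.001, -1.0]]
force: [1.4, -0.9, -0.0]
opening: 0.007
time_s: 15.18
position: [0.6108, -0.0501, 0.0283]
tcp_rot: [[-0.045, -0.999, -0.001], [-0.999, 0.045, 0.0], [-0.0, 0.001, -1.0]]
force: [0.8, -2.5, 0.5]
opening: 0.008
time_s: 15.42
position: [0.6109, -0.0488, 0.0283]
tcp_rot: [[-0.045, -0.999, -0.001], [-0.999, 0.045, 0.0], [-0.0, 0.001, -1.0]]
force: [0.2, -3.7, 0.7]
opening: 0.005
```

```bash
python3 -m jog '-0.001 0 0 0 0 0 0;-0.001 0 0 0 0 0 0'; python3 -m jog '-0.001 0 0 0 0 0 0;-0.001 0 0 0 0 0 0'
python3 - <<'E'
from h import *
s=read_state(); J=np.array([.6485,.0953,-.0455]); print(tojig(s["position"],J),s["force"]); p,d=capture("wrist"); cv2.imwrite("pics/w9.png",cv2.resize(p[130:310,0:280],None,fx=2.8,fy=2.8)[:,:,::-1])
E
```

```text
time_s: 15.68
position: [0.611, -0.0487, 0.0283]
tcp_rot: [[-0.044, -0.999, -0.001], [-0.999, 0.044, -0.001], [0.001, 0.001, -1.0]]
force: [-0.7, -5.0, 0.3]
opening: 0.001
time_s: 15.92
position: [0.611, -0.0486, 0.0283]
tcp_rot: [[-0.044, -0.999, -0.001], [-0.999, 0.044, -0.002], [0.002, 0.001, -1.0]]
force: [-0.9, -8.4, 0.3]
opening: 0.007
[[-0.03090499 -0.14545345]] [-0.93207969 -8.425616    0.26526722]
```

View pics/w9.png

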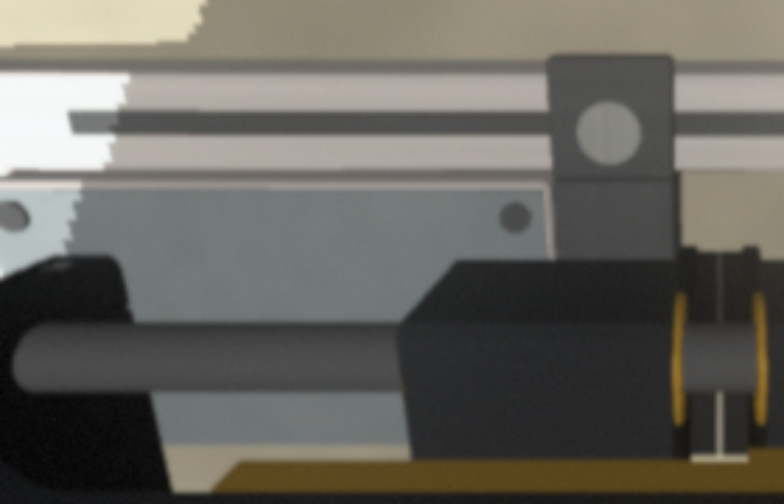

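```bash
python3 -m jog '0.01 0 0 0 0 0 0;0.02 0 0 0 0 0 0;0.025 0 -0.05 0 0 0 0;0.06 0 -0.1 0 0 0 0;0.11 0.02 -0.13 0 0 0 0;0.16 0.04 -0.15 0 0 0 0;0.21 0.06 -0.17 0 0 0 0;0.25 0.08 -0.18 0 0 0 0'; python3 -m jog '0.06 0.01 0 0 0 0 0;0.12 0.02 0 0 0 0 0;0.18 0.03 0 0 0 0 0;0.24 0.04 0 0 0 0 0;0.24 0.04 0 0 0 0 0;0.24 0.04 0 0 0 0 0'
python3 - <<'E'
from h import *
J=np.array([.6485,.0953,-.0455]); p,d=capture("top"); C=cam("top"); X=cloud(d,C); z=X[...,2]
cv2.imwrite("pics/t10.png",cv2.resize(p[120:270,130:400],None,fx=2.9,fy=2.9,interpolation=cv2.INTER_CUBIC)[:,:,::-1])
r=silhouettes("long_case","top"); m=r[0]["region"]; q,e=fit(box(.06,.112),.032,m&(z>.0275),C,[.615,.038,-.0455]); print("case",q,e,tojig(q,J))
r=silhouettes("jig","top"); jw=silhouettes("jaw","top")[0]["region"]
mj=r[0]["region"]; ig=(m|jw); print("jig",fit(L,.024,mj&(z>.018)&~ig,C,J,ig))
for l in ("square_case","solder_spool","screwdriver","circuit_board","flux_jar","pliers"):
    r=spot_in(l,"top"); print(l,[(np.round(k["centre"],3).tolist(),round(k["score"],2)) for k in r[:2]])
p,d=capture("scene"); cv2.imwrite("pics/s10.png",cv2.resize(p[120:290,130:380],None,fx=3,fy=3,interpolation=cv2.INTER_CUBIC)[:,:,::-1])
E
```

```text
time_s: 16.98
position: [0.5198, -0.295, 0.2099]
tcp_rot: [[-0.046, -0.999, 0.002], [-0.999, 0.046, -0.001], [0.0, -0.002, -1.0]]
force: [-0.2, -0.6, -0.5]
opening: 0.005
time_s: 17.73
position: [0.4692, -0.5301, 0.2077]
tcp_rot: [[-0.046, -0.999, -0.001], [-0.999, 0.046, 0.003], [-0.003, 0.001, -1.0]]
force: [0.1, 0.9, 0.7]
opening: 0.005
case [ 0.61618053  0.0396927  -0.04870718] 6.819488048553467 [[-0.02975677 -0.05701978]]Traceback (most recent call last):
  File "<stdin>", line 5, in <module>
IndexError: list index out of range
```

View pics/t10.png

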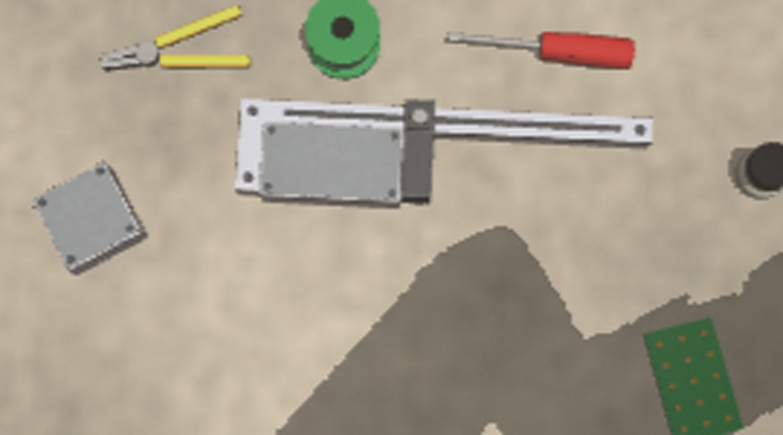

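Run:
```python
from h import *
p,d=capture("scene"); cv2.imwrite("pics/s11.png",cv2.resize(p[150:280,160:350],None,fx=4,fy=4,interpolation=cv2.INTER_CUBIC)[:,:,::-1])
for l in ("square_case","solder_spool","screwdriver","circuit_board","flux_jar","pliers"):
    r=spot_in(l,"scene"); print(l,[(np.round(k["centre"],3).tolist(),round(k["score"],2)) for k in r[:1]])
```

```text
square_case [([0.584, 0.235, 0.028], 0.79)]
solder_spool [([0.727, 0.041, 0.042], 0.7)]
screwdriver [([0.72, -0.144, 0.019], 0.63)]
circuit_board [([0.454, -0.245, 0.007], 0.82)]
flux_jar [([0.621, -0.293, 0.037], 0.69)]
pliers [([0.71, 0.171, 0.013], 0.65)]
```

View pics/s11.png

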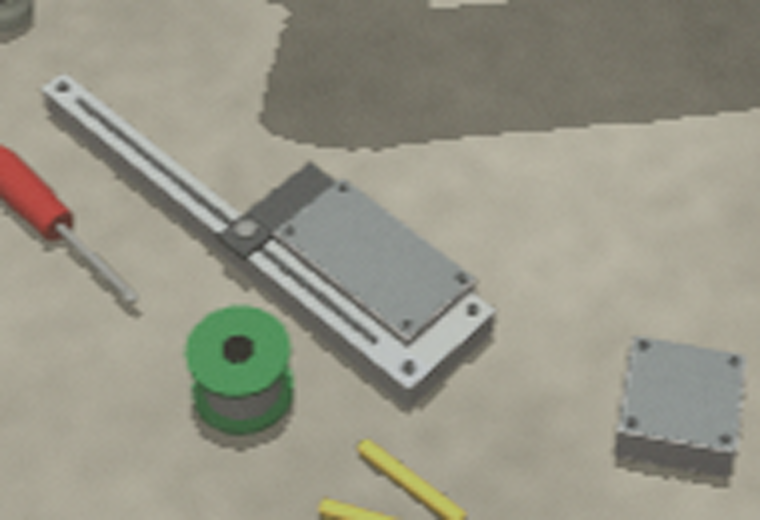

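The scene view shows the case in the jig's corner, flush with the rail and end stop. The jaw is up against its other end, and the other things sit where they were at the start to within the detector's noise.

```bash
python3 -c "
from rig import *
print(hand_in()); print(read_state()['time_s'])"
```

```text
the job is handed in; nothing more can be done
None
the job is handed in; nothing more can be done
```

The job is done and handed in at about 18 s of the 48 s allowed. The long case sits in the jig's corner, with the jaw pushed up against its other end.

**What I did:**
- I pushed the case's long side towards the rail with both fingertips until it stopped, at about 7 N.
- I pushed its end with the closed fingers until it met the end stop, at about 12 N.
- I slid the jaw from behind onto the other end until it stopped, at about 8 N.
- I backed off, so the arm was touching nothing at hand-in. Nothing was gripped or lifted.

**Last checks:**
- **Case:** The top camera put its centre at jig (-29.8, -57.0) mm, against an ideal (-30, -56), and 0.2° off parallel. That is within measuring error.
- **Jaw:** It stopped where closing on a 112 mm case would put it. I judged this from the tool position and force, not from a direct measurement of the jaw's travel.
- **Other things:** The detector found all six within about 3 mm of their starting readings, which is its normal noise.

**One check failed:** In the last top picture the network did not return the jig or the jaw, so my refit of the jig's pose did not run. I used the earlier pose instead and checked by eye in the top and scene pictures, which show the case flush and the jaw closed.

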